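# Lay out the tablet-crushing tray

## Task

Lay out the tablet-crushing set on the steel tray for the next crew: stand the mortar in the middle of the tray, with the tall green bottle to its left and the squat green bottle to its right (your left and right as you look out from the robot), all three in a row along the tray's long centre line, and lay the pestle down in front of the mortar, on the robot's side, centred on it and parallel to the row, with nothing touching its neighbour. Cover the squat bottle's cap with the steel dosing cup, upside down as it now stands, so that its rim sits flat on the bottle's shoulder. Set the glass and porcelain down gently, without dropping them, and leave the ointment jar, the brass bowl and the otoscope handle where they are.

Things in the scene. Friction and masses are not known exactly. Their poses are not given: they have to be found in the camera images.
- tray: Shallow stainless instrument tray, fixed to the counter, 230 mm (its x) by 300 mm (its y), floor 3 mm thick, upright walls 3 mm thick and 15 mm high with a 10 mm flat lip outside. Origin: centre of the underside. Its x axis points away from the robot within 9 degrees, its y axis along the long side to the robot's left, z up.
- mortar: Open white porcelain pill mortar, 46 mm high, 60 mm across the rim, 53 mm across at 14 mm up, narrowing to a 44 mm foot; wall 5 mm. Stands on its foot. Origin: centre of the underside, z up.
- pestle: White porcelain pestle lying down, 100 mm long along its x axis, round: 22 mm across at the head (+x) and at the butt (-x), 17 mm at the waist from 27 mm behind to 12 mm ahead of mid-length. Origin: below mid-length, on the surface it lies on as built (11 mm below its axis); it may roll, so the origin turns about its axis.
- pestle_mid (a point): Mid-length point on the pestle's axis, 11 mm above the surface it lies on; axes as the pestle's, x along its length.
- tall_bottle: Tall slim green glass medicine bottle with a black cap, 40 mm across, straight up to 74 mm, then a sloping shoulder and a 25 mm cap; 105 mm high in all. Stands upright. Origin: centre of the underside, z up.
- squat_bottle: Squat broad green glass medicine bottle with a black cap: body 56 mm across and 55 mm high with a flat shoulder on top, then a cap 24 mm across whose top is 76 mm up. Stands upright. Origin: centre of the underside, z up.
- dosing_cup: Small stainless dosing cup standing upside down (mouth down), 40 mm high, outside 42 mm across at the rim (bottom) and 35 mm at the closed end (top), wall 2 mm, 37 mm deep inside. Origin: centre of the rim plane, at the bottom as it stands, z up towards the closed end.
- ointment_jar: Bystander: closed white porcelain ointment jar with a flat black lid 52 mm across, 42 mm high. Origin: centre of the underside.
- brass_bowl: Bystander: open tarnished brass bowl, 100 mm across, 42 mm high, beyond the tray. Origin: centre of the underside.
- otoscope_handle: Bystander: cream bakelite otoscope handle lying beyond the tray, 28 mm thick, 130 mm long along its y axis, with a steel collar. Origin: below mid-length, on the counter.
Mind the look-alikes: they are no part of the job. Leave any brown or orange look-alike of the dosing_cup alone.

How it is judged:
By the outcome, as a careful person would: the job done as asked, in the order asked, and still so for the second after the job is handed in, with the robot touching nothing.
It also fails if it takes over 104 s, if anything falls off the work surface, if the arm or the gripper's body presses on something with over 40 N, if the wrist force passes 120 N, or if a joint passes its speed limit or range.

## Robot

A 6-joint arm with a two-finger parallel gripper is mounted at the origin on the work surface. World frame = base frame: x ahead of the robot, y to its left, z up, the work surface at z = 0. Lengths are in m, angles in rad, forces in N, time in s.
With the tool pointing down it reaches from about 0.375 to 0.975 m from the base axis. Payload 3.8 kg.
Tool frame: the origin (TCP) lies midway between the tips of the shut fingers; the grasp point (between the pads) lies 19 mm behind it; z points along the fingers, y is the line along which they close (so a half turn about z gives the same grasp; the last joint's range is limited). The gripper opens to 88 mm and grips with 3 to 60 N. Pads are 18 mm wide; open, the fingers measure 123 mm over their backs; the gripper's body (75 mm by 187 mm) begins 45 mm behind the grasp point.
Start: joints at [-1.35, 0.264, 1.604, -0, 1.274, -0.037], TCP at [0.172, -0.653, 0.239] pointing down, gripper open.
Joint ranges: [-2.63, 2.63], [-0.94, 2.18], [0.31, 2.57], [-1.31, 4.45], [0, 2.66], [-2.55, 2.55]. Speed limits (rad/s): [2.57, 2.57, 3.14, 3.14, 3.14, 3.14].

## Interface

Orientations are given as a rotation vector (axis times angle).
In Python, from cell import manip, inverse_kinematics, cams, order gives the robot as it stands. Calls block until the motion is done:
- manip.move_pose(position, orientation): joint-space move of the TCP to a pose.
- manip.move_linear(position, rate=0.15, rot=None): straight line of the TCP; rot=None keeps the orientation; rate is the mean speed in m/s.
- manip.set_joints(angles): joint-space move.
- manip.set_gripper(opening, force=None): finger opening in m; force is the grip in N (None keeps the last); returns when the fingers have stopped.
- manip.dwell(seconds).
- inverse_kinematics(position, orientation): joint angles nearest the present ones, or None.
- manip.state(): the state.
- cams.capture(name): name is "scene" or "side" or "wrist"; returns a dict with "image" (384x512x3 uint8, blue, green, red), "z_map" (384x512 float32, m along the optical axis (not along the pixel's ray), 0 where there is no reading), "intrinsics" (3x3 intrinsics, pixels), "position" and "orientation" of the camera in the world; the wrist camera has in their place "T_tool_cam" (4x4, takes a point from camera to tool coordinates, whose origin is the TCP and whose axes are the flange's). Camera axes: x right, y down, z forward; pixel columns grow to the right and rows downward; lengths in m; the calibration is good to about 2 mm. A picture is of the moment at which its call begins: read the wrist's pose just before it.
A pose or a line that the arm cannot do raises manip.IKError and nothing moves.
- order.close_job(): hands the job in; it is judged then, once.
The state is a dict: "clock": time; "joint_pos": joint angles; "joint_velocities": joint speeds; "tau": joint torques, N m; "tool_pos": TCP position; "tcp_rot": TCP orientation; "contact_force": force on the tool from outside, world axes, zero at the start; "moment": the same for the moment, N m; "gripper_width": finger opening in m; "grasp_force": force on a finger pad.
Only numpy, scipy, OpenCV 4.12 (cv2) and the standard library are available. Lean on these libraries where they do the work, as an engineer would, in place of code of your own. Each camera call takes 0.05 s, during which the arm holds its last target. There are 200 camera calls.

## Working session

There is one attempt and no reset: what is moved stays moved. The work goes in short steps, each a Python script; the robot and the scene stay as the last script left them, time stands still between calls to the robot, and variables do not carry over. Pictures are saved under pics/ and viewed, at most 14 in all, crops included, and the job is handed in when it is done.

```bash
ls; mkdir -p pics; python3 - <<'E'
from cell import manip,cams
import cv2,numpy as np
for n in ("scene","side"):
    c=cams.capture(n); cv2.imwrite(f"pics/{n}0.png",c["image"]); np.savez(f"{n}0.npz",**c)
    print(n,c["position"],c["orientation"],c["intrinsics"].tolist() if hasattr(c["intrinsics"],'tolist') else c["intrinsics"])
s=manip.state(); print(s["clock"],s["tcp_rot"],s["tool_pos"])
E
```

```text
pics
scene [ 0.9303133  -0.55447882  0.99092949] [-2.41992462 -0.83455349  0.23884192] [[436.81085624107953, 0.0, 253.15369481371079], [0.0, 436.81085624107953, 188.5795048849679], [0.0, 0.0, 1.0]]
side [ 0.69650311 -0.79216059  0.55763717] [-2.13493686 -0.15210686  0.10497047] [[349.748852585157, 0.0, 256.6720972625387], [0.0, 349.748852585157, 194.3125305786259], [0.0, 0.0, 1.0]]
0.1 [-3.11357609e+00 -4.03582491e-01  2.71418167e-04] [ 0.17195635 -0.65208307  0.23753384]
```

View pics/scene0.png

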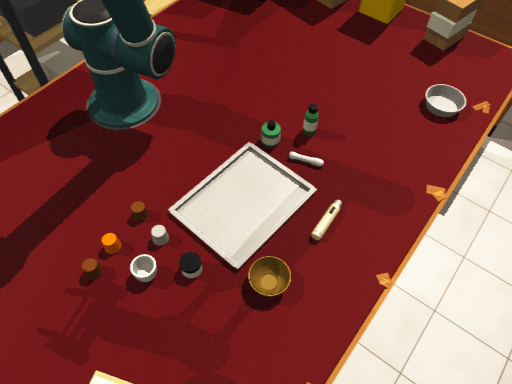

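View pics/side0.png

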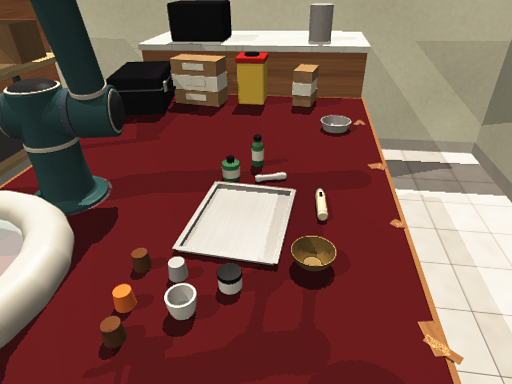

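Scene view: squat bottle (271,133), tall bottle (311,118), pestle (306,159), tray (243,203), steel cup (160,235), mortar (144,268), jar (191,265), and brown/orange decoys at (138,211), (111,243) and (91,269). The side view shows the same layout. Next I fit positions from the depth.

```bash
cat > h.py <<'E'
import numpy as np,cv2
from scipy.spatial.transform import Rotation as R
from scipy.optimize import least_squares
def cloud(c,Rw=None,p=None):
    K=np.array(c["intrinsics"]);z=np.array(c["z_map"]);v,u=np.mgrid[:z.shape[0],:z.shape[1]]
    P=np.stack([(u-K[0,2])/K[0,0]*z,(v-K[1,2])/K[1,1]*z,z],-1)
    if Rw is None: Rw=R.from_rotvec(c["orientation"]).as_matrix();p=c["position"]
    W=P@Rw.T+np.array(p); W[z<=0]=np.nan
    return W
PROF={ # outer radius vs height, z range
 'tall_bottle':(lambda z:np.full_like(z,.020),.015,.07),
 'squat_bottle':(lambda z:np.full_like(z,.028),.012,.05),
 'mortar':(lambda z:np.interp(z,[0,.014,.046],[.022,.0265,.030]),.008,.042),
 'dosing_cup':(lambda z:.021-.0035*z/.04,.008,.036),
 'ointment_jar':(lambda z:np.full_like(z,.026),.03,.04)}
def fitround(W,name,c0,z0=0,rad=.045):
    f,a,b=PROF[name];P=W.reshape(-1,3);P=P[np.isfinite(P[:,0])]
    d=np.hypot(*(P[:,:2]-c0).T);z=P[:,2]-z0
    Q=P[(d<rad)&(z>a)&(z<b)];zq=Q[:,2]-z0
    if name=='mortar': # drop inner wall
        for _ in range(3):
            dd=np.hypot(*(Q[:,:2]-c0).T)-f(zq); k=dd>-.003
            s=least_squares(lambda c:np.hypot(*(Q[k,:2]-c).T)-f(zq[k]),c0,loss='soft_l1',f_scale=.001);c0=s.x
        return s.x,k.sum(),np.median(abs(s.fun))
    s=least_squares(lambda c:np.hypot(*(Q[:,:2]-c).T)-f(zq),c0,loss='soft_l1',f_scale=.001)
    return s.x,len(Q),np.median(abs(s.fun))
E
python3 - <<'E'
from h import *
px={'squat_bottle':(271,135),'tall_bottle':(311,125),'pestle':(306,159),'dosing_cup':(160,235),'mortar':(144,268),'ointment_jar':(191,265),'bowl':(270,280),'oto':(327,220),'br1':(138,211),'or':(111,243),'br2':(91,269)}
S=cloud(np.load('scene0.npz'));D=cloud(np.load('side0.npz'))
for n,(u,v) in px.items():
    p=S[v,u];print(n,p.round(3),end=' ')
    if n in PROF:
        for W in (S,D):
            c=p[:2]
            for _ in range(3): c,k,e=fitround(W,n,c)
            print(c.round(4),k,e.round(4),end=' ')
    print()
for n,W in(('S',S),('D',D)):
    P=W.reshape(-1,3);P=P[np.isfinite(P[:,0])]
    c=S[159,306][:2];Q=P[(np.hypot(*(P[:,:2]-c).T)<.075)&(P[:,2]>.008)&(P[:,2]<.03)&(P[:,0]>c[0]-.04)]
    r=cv2.minAreaRect(Q[:,:2].astype(np.float32));print('pestle',r,Q[:,2].max())
    b=P[(np.hypot(*(P[:,:2]-[.5,-.1]).T)<.02)];
    t=S[203,243];Q=P[(np.hypot(*(P[:,:2]-t[:2]).T)<.19)]
    print('tray',t,'table z',np.nanmedian(P[(abs(P[:,2])<.008)][:,2]))
    Q=Q[(Q[:,2]>.011)&(Q[:,2]<.02)]
    np.save(n+'tray.npy',Q)
    r=cv2.minAreaRect(Q[:,:2].astype(np.float32));print(r,len(Q))
    fl=P[np.hypot(*(P[:,:2]-t[:2]).T)<.06];print('floor',np.median(fl[:,2]))
E
```

```text
squat_bottle [0.474 0.139 0.051] [0.485  0.1181] 228 0.0051 [0.4595 0.1594] 194 0.0009 
tall_bottle [0.54  0.247 0.045] [0.5441 0.2318] 180 0.0045 [0.5301 0.2621] 173 0.001 
pestle [0.587 0.156 0.013] 
dosing_cup [ 0.448 -0.283  0.039] [ 0.4341 -0.276 ] 115 0.0007 [ 0.4358 -0.2761] 202 0.0006 
mortar [ 0.464 -0.362  0.004] [ 0.4764 -0.3659] 132 0.0006 [ 0.4768 -0.3663] 280 0.0004 
ointment_jar [ 0.562 -0.295  0.04 ] [ 0.5537 -0.2898] 176 0.0052 [ 0.5543 -0.289 ] 80 0.0005 
bowl [ 0.722 -0.197  0.003] 
oto [0.745 0.016 0.024] 
br1 [ 0.354 -0.267  0.036] 
or [ 0.371 -0.372  0.039] 
br2 [ 0.386 -0.447  0.041] 
pestle ((0.5910070538520813, 0.1310519576072693), (0.0854746475815773, 0.09720735996961594), 0.17095819115638733) 0.023000690781179944
tray [ 0.53420089 -0.06516854  0.00066085] table z -0.0017995248484700133
((0.5324821472167969, -0.059131085872650146), (0.321654736995697, 0.2520604729652405), 86.00748443603516) 1476
floor 0.0011780413754197694
pestle ((0.5852864384651184, 0.13016220927238464), (0.0968712866306305, 0.07845132797956467), 79.33976745605469) 0.02330064604644122
tray [ 0.53420089 -0.06516854  0.00066085] table z 0.00048630187572407113
((0.5332037210464478, -0.05971783399581909), (0.32407668232917786, 0.2511081397533417), 85.94091796875) 1436
floor 0.0034609999086081533
```

```bash
python3 - <<'E'
from h import *
G={'squat_bottle':(.459,.159),'tall_bottle':(.53,.262),'dosing_cup':(.435,-.276),'mortar':(.477,-.366),'ointment_jar':(.554,-.289)}
for f in('scene0','side0'):
    c=np.load(f+'.npz');W=cloud(c);P=W.reshape(-1,3);P=P[np.isfinite(P[:,0])]
    nr=P[(abs(P[:,2])<.006)&(abs(P[:,0]-.5)<.2)&(abs(P[:,1])<.4)]; A=np.c_[nr[:,:2],np.ones(len(nr))]
    k=np.linalg.lstsq(A,nr[:,2],rcond=None)[0];print(f,'plane',k.round(4))
    W[...,2]-=W[...,0]*k[0]+W[...,1]*k[1]+k[2]
    P=W.reshape(-1,3);P=P[np.isfinite(P[:,0])]
    for n,g in G.items():
        x,m,e=fitround(W,n,np.array(g));print(' ',n,x.round(4),m,e.round(4))
    Q=P[(P[:,2]>.006)&(P[:,2]<.03)&(abs(P[:,0]-.59)<.075)&(P[:,1]>.1)&(P[:,1]<.24)]
    Q=Q[np.hypot(*(Q[:,:2]-[.53,.262]).T)>.03]
    # largest cluster near (.59,.15)
    bw=np.zeros((300,300),np.uint8);ij=((Q[:,:2]-[.5,.05])*1000).astype(int);bw[ij[:,0].clip(0,299),ij[:,1].clip(0,299)]=1
    bw=cv2.morphologyEx(bw,cv2.MORPH_CLOSE,np.ones((7,7)));_,lab=cv2.connectedComponents(bw)
    L=lab[ij[:,0].clip(0,299),ij[:,1].clip(0,299)];
    for l in range(1,lab.max()+1):
        q=Q[L==l]
        if len(q)>30: print('  pest',len(q),cv2.minAreaRect(q[:,:2].astype(np.float32)),q[:,2].max().round(4))
    Q=P[(P[:,2]>.0125)&(P[:,2]<.019)&(np.hypot(P[:,0]-.534,P[:,1]+.06)<.21)]
    print('  tray',cv2.minAreaRect(Q[:,:2].astype(np.float32)))
E
```

```text
scene0 plane [ 0.0008 -0.0014 -0.0015]
  squat_bottle [0.4586 0.1604] 166 0.0008
  tall_bottle [0.5286 0.2629] 176 0.001
  dosing_cup [ 0.4342 -0.276 ] 113 0.0006
  mortar [ 0.4766 -0.3657] 134 0.0009
  ointment_jar [ 0.5531 -0.2895] 129 0.004
  pest 220 ((0.5862037539482117, 0.15825700759887695), (0.09929478913545609, 0.02118263579905033), 16.905113220214844) 0.0242
  tray ((0.5749853253364563, -0.038126230239868164), (0.36984163522720337, 0.33340588212013245), 85.91043853759766)
side0 plane [0.0019 0.0006 0.0002]
  squat_bottle [0.4595 0.1594] 195 0.0009
  tall_bottle [0.5301 0.262 ] 174 0.001
  dosing_cup [ 0.4358 -0.276 ] 196 0.0006
  mortar [ 0.4769 -0.3664] 286 0.0004
  ointment_jar [ 0.554  -0.2892] 103 0.0006
  pest 164 ((0.5858412384986877, 0.15616264939308167), (0.09614380449056625, 0.018722636625170708), 19.157596588134766) 0.0218
  tray ((0.5746595859527588, -0.03926129639148712), (0.3708062171936035, 0.33077508211135864), 85.90450286865234)
```

```bash
cat > r.py <<'E'
from h import *
from cell import manip,inverse_kinematics,cams,order
TY=-0.0705  # tray yaw (tool y along tray x)
def rot(yaw,flip=False):
    a=yaw+(np.pi if flip else 0)
    y=np.array([np.cos(a),np.sin(a),0]);z=np.array([0,0,-1.]);x=np.cross(y,z)
    return R.from_matrix(np.c_[x,y,z]).as_rotvec()
E
python3 - <<'E'
from r import *
for p in([.477,-.366,.12],[.534,-.06,.1],[.53,.262,.15],[.459,.159,.1],[.465,-.055,.1],[.59,.14,.1]):
    print(p,[None if q is None else q.round(2).tolist() for q in (inverse_kinematics(p,rot(TY,f)) for f in(0,1))])
E
```

```text
[0.477, -0.366, 0.12] [[-0.7, 0.23, 1.88, -0.0, 1.03, -0.63], [-0.7, 0.23, 1.88, -0.0, 1.03, 2.52]]
[0.534, -0.06, 0.1] [[-0.16, 0.13, 2.03, -0.0, 0.98, -0.09], None]
[0.53, 0.262, 0.15] [[0.42, 0.18, 1.88, -0.0, 1.09, 0.49], None]
[0.459, 0.159, 0.1] [[0.28, 0.04, 2.14, -0.0, 0.97, 0.35], None]
[0.465, -0.055, 0.1] [[-0.17, 0.01, 2.17, -0.0, 0.97, -0.1], None]
[0.59, 0.14, 0.1] [[0.19, 0.26, 1.88, -0.0, 1.0, 0.26], None]
```

```bash
cat >> r.py <<'E'
C=np.array([.533,-.0595]);TX=np.array([np.cos(TY),np.sin(TY)]);TYV=np.array([-TX[1],TX[0]])
def tray(x,y): return C+x*TX+y*TYV
def st(tag):
    s=manip.state();print(tag,round(float(s["clock"]),1),np.round(s["tool_pos"],4),'w',round(float(s["gripper_width"]),4),'F',np.round(s["contact_force"],1),'g',round(float(s["grasp_force"]),1));return s
def pick(xy,z,yaw,opening,force,hi=.16,rate=.12):
    manip.set_gripper(opening)
    manip.move_pose([*xy,hi],rot(yaw));manip.move_linear([*xy,z],rate=rate)
    st('at');manip.set_gripper(0,force=force);st('grip')
    manip.move_linear([*xy,z+.02],rate=.06);manip.move_linear([*xy,hi],rate=.2);s=st('up');return s
def place(xy,z,yaw,opening,hi=.16,dmax=.004):
    """z: expected TCP height at contact; feel for it from 2 mm above"""
    manip.move_pose([*xy,hi],rot(yaw));manip.move_linear([*xy,z+.02],rate=.15);manip.move_linear([*xy,z+.002],rate=.04)
    manip.dwell(.2);f0=st('near')["contact_force"][2];k=.002
    while k>-dmax:
        k-=.0007;manip.move_linear([*xy,z+k],rate=.02)
        f=manip.state()["contact_force"][2]
        if f-f0>2: break
    st('touch k=%.4f'%k)
    manip.set_gripper(opening);st('open');manip.move_linear([*xy,max(hi,z+.1)],rate=.15);st('away')
E
python3 - <<'E'
from r import *
pick([.4768,-.3662],.010,TY,.085,20)
place(tray(0,0),.0132,TY,.085)
E
```

```text
at 3.3 [ 0.4775 -0.3668  0.011 ] w 0.0851 F [-0.7  0.3 -0.4] g 0.0
grip 3.9 [ 0.4766 -0.3662  0.0103] w 0.0569 F [-1.5  0.7  3.3] g 19.7
up 5.1 [ 0.476  -0.3656  0.1587] w 0.0571 F [-0.3  0.1 -2.9] g 19.8
near 8.1 [ 0.5333 -0.0595  0.0155] w 0.0575 F [ 0.6  0.5 -2.6] g 19.8
touch k=-0.0001 8.9 [ 0.5332 -0.0595  0.0134] w 0.0576 F [-0.2  0.2 -0.2] g 19.8
open 9.4 [ 0.5331 -0.0595  0.0131] w 0.0851 F [-0.8 -0.4  0. ] g 0.0
away 10.6 [ 0.5321 -0.0593  0.1589] w 0.0847 F [-0.5 -0.3  0.9] g 0.0
```

```bash
python3 - <<'E'
from r import *
pick([.5294,.2624],.048,TY,.075,20,hi=.2)
place(tray(0,.09),.0512,TY,.06,hi=.2)
pick([.459,.1598],.021,TY,.085,25,hi=.16)
place(tray(0,-.09),.0242,TY,.08,hi=.18)
c=cams.capture("scene");cv2.imwrite("pics/scene1.png",c["image"]);np.savez("scene1.npz",**c)
E
```

```text
at 13.6 [0.5302 0.2628 0.049 ] w 0.0749 F [0.9 0.4 0.1] g 0.0
grip 14.2 [0.5293 0.2624 0.0481] w 0.0392 F [-0.5  0.7  1.2] g 20.0
up 15.5 [0.5284 0.262  0.1985] w 0.0394 F [-0.8  1.5 -2. ] g 20.0
near 18.2 [0.5396 0.0303 0.0534] w 0.0396 F [ 0.3 -0.6 -2.5] g 20.0
touch k=-0.0008 19.2 [0.5395 0.0303 0.051 ] w 0.0394 F [-2.8 -0.2  5.2] g 20.0
open 19.7 [0.5393 0.0303 0.0503] w 0.0599 F [ 1.1 -0.2 -0. ] g 0.0
away 20.9 [0.5385 0.0303 0.1988] w 0.06 F [-0.1  1.1 -0.4] g 0.0
at 23.4 [0.4598 0.16   0.0217] w 0.0852 F [-0.4 -0.7  0.1] g 0.0
grip 24.0 [0.459  0.1599 0.0212] w 0.0553 F [-0.8  0.4  2.9] g 24.9
up 25.2 [0.4581 0.1595 0.1588] w 0.0552 F [ 0.3 -0.  -2.2] g 24.9
near 28.3 [ 0.5269 -0.1494  0.0264] w 0.0548 F [ 0.4  0.6 -1.9] g 24.9
touch k=-0.0008 29.3 [ 0.5268 -0.1493  0.0243] w 0.0551 F [-1.8  1.   5.5] g 24.9
open 29.8 [ 0.5266 -0.1493  0.0233] w 0.0804 F [-0.8  0.  -0.3] g 0.0
away 31.0 [ 0.5259 -0.149   0.1788] w 0.0801 F [0.1 0.9 0.4] g 0.0
```

View pics/scene1.png

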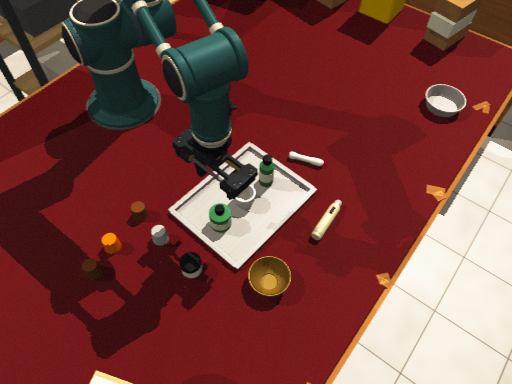

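Bottles and mortar stand upright in a row: squat (220,217), mortar (245,195), tall (267,172). The pestle is untouched at (306,159). I'll refine its pose with the wrist camera.

```bash
cat >> r.py <<'E'
def wrist(name):
    s=manip.state();c=cams.capture("wrist");cv2.imwrite(f"pics/{name}.png",c["image"])
    T=np.array(c["T_tool_cam"]);Rt=R.from_rotvec(s["tcp_rot"]).as_matrix()
    W=cloud(c,Rt@T[:3,:3],Rt@T[:3,3]+s["tool_pos"]);np.savez(name+'.npz',W=W,img=c["image"]);return W
E
python3 - <<'E'
from r import *
manip.set_gripper(.04)
manip.move_pose([.586,.157,.2],rot(np.radians(18)-np.pi/2));manip.dwell(.3);st('hov')
W=wrist('w1');P=W.reshape(-1,3);P=P[np.isfinite(P[:,0])]
print('z',np.median(P[abs(P[:,2])<.006][:,2]))
Q=P[(P[:,2]>.004)&(P[:,2]<.03)&(abs(P[:,0]-.586)<.08)&(abs(P[:,1]-.157)<.05)];print(len(Q))
print(cv2.minAreaRect(Q[:,:2].astype(np.float32)),Q[:,2].max())
q=Q[:,:2]-[.586,.157];a=np.radians(18)
t=q@[np.cos(a),np.sin(a)];n=q@[-np.sin(a),np.cos(a)];print(t.min(),t.max())
for x in np.arange(-.05,.06,.01):
    k=abs(t-x)<.003
    if k.sum()>5: print(round(x,3),n[k].min().round(4),n[k].max().round(4))
E
```

```text
hov 33.6 [0.5861 0.1565 0.2   ] w 0.0399 F [ 0.1 -1.  -0. ] g 0.0
z 0.000481436906426741
1255
((0.5852208733558655, 0.16098278760910034), (0.09866118431091309, 0.021470526233315468), 18.95976448059082) 0.023713557019644338
-0.0489092461362242 0.04979821526757743
-0.05 -0.0035 0.0102
-0.04 -0.0073 0.0141
-0.03 -0.006 0.0127
-0.02 -0.0048 0.0113
-0.01 -0.0048 0.0111
0.0 -0.0047 0.0124
0.01 -0.0035 0.0122
0.02 -0.0059 0.0145
0.03 -0.0058 0.0142
0.04 -0.0059 0.0154
0.05 -0.0035 0.0117
```

View pics/w1.png

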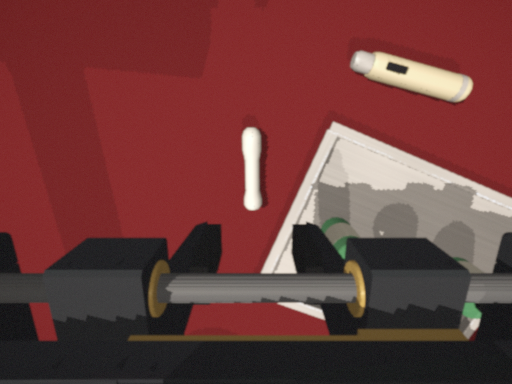

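The wrist view shows the pestle at (252,168), clear of the tray. Its mid-length agrees with the other cameras along its axis, so I pick it and lay it down.

```bash
python3 - <<'E'
from r import *
pick([.5855,.159],.004,np.radians(18.5)-np.pi/2,.04,25,hi=.14,rate=.1)
place(tray(-.068,0),.0072,TY,.032,hi=.16)
c=cams.capture("scene");cv2.imwrite("pics/scene2.png",c["image"]);np.savez("scene2.npz",**c)
E
```

```text
at 35.7 [0.5863 0.1592 0.0049] w 0.0394 F [-1.  -0.1 -0.7] g 0.0
grip 36.2 [0.5857 0.1591 0.0043] w 0.0162 F [ 0.2 -0.1  0.9] g 25.0
up 37.4 [0.5846 0.1588 0.1388] w 0.0162 F [ 0.6 -0.4 -1.9] g 25.0
near 40.7 [ 0.4654 -0.0547  0.0094] w 0.0162 F [-0.3 -0.6 -0.4] g 25.0
touch k=-0.0001 41.4 [ 0.4653 -0.0547  0.0073] w 0.0161 F [-0.   1.2  1.7] g 25.0
open 41.9 [ 0.4651 -0.0547  0.007 ] w 0.0324 F [-0.   0.1 -0.8] g 0.0
away 43.0 [ 0.4643 -0.0546  0.159 ] w 0.0322 F [-0.5  0.3  0. ] g 0.0
```

```bash
python3 - <<'E'
from r import *
pick([.435,-.276],.009,TY,.06,15,hi=.18)
place(np.array([.5267,-.1493]),.0672,TY,.055,hi=.2)
manip.move_pose([.45,-.06,.33],rot(TY));manip.dwell(.3);wrist('w2')
manip.set_joints([-1.35,.264,1.604,0,1.274,-.037]);manip.dwell(.3);st('end')
for n in("scene","side"):
    c=cams.capture(n);cv2.imwrite(f"pics/{n}3.png",c["image"]);np.savez(f"{n}3.npz",**c)
a=[cv2.resize(cv2.imread(f"pics/{f}.png")[y:y+200,x:x+260],None,fx=1.5,fy=1.5) for f,x,y in(("scene3",120,110),("side3",120,130))]
cv2.imwrite("pics/f3.png",np.hstack(a))
E
```

```text
at 46.1 [ 0.4357 -0.2765  0.0098] w 0.06 F [0.  0.7 0.4] g 0.0
grip 46.6 [ 0.4352 -0.2762  0.0094] w 0.0393 F [-0.5 -0.9  2.3] g 15.1
up 48.0 [ 0.4341 -0.2754  0.1786] w 0.0388 F [-0.2  0.1 -1.1] g 14.9
near 50.3 [ 0.5269 -0.1494  0.0694] w 0.0394 F [ 0.5 -0.4 -0.1] g 14.9
touch k=-0.0008 51.3 [ 0.5269 -0.1494  0.0673] w 0.0393 F [-1.7  1.4  7.9] g 15.2
open 51.8 [ 0.5266 -0.1493  0.0661] w 0.0551 F [-0.8 -0.1 -0.5] g 0.0
away 52.8 [ 0.5259 -0.1491  0.1988] w 0.0552 F [-0.9  0.5 -0.7] g 0.0
end 56.5 [ 0.1725 -0.6524  0.2388] w 0.0546 F [0.  1.1 0.2] g 0.0
```

View pics/f3.png

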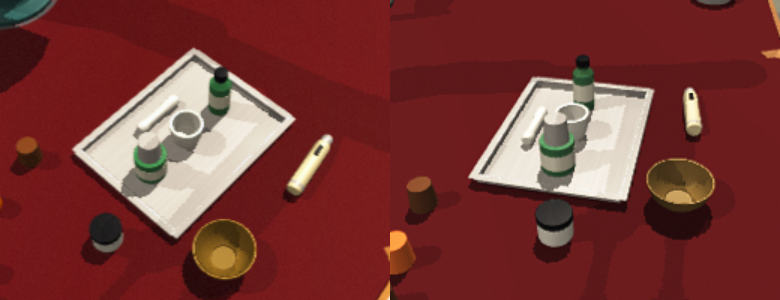

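View pics/w2.png

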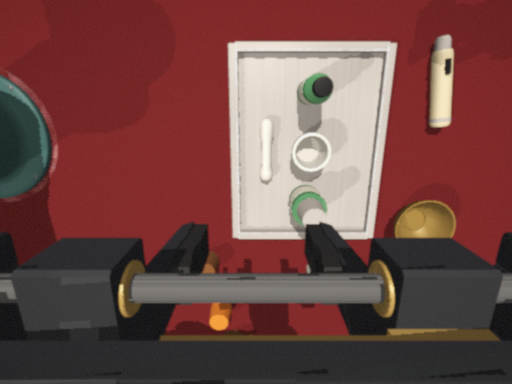

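The pictures show the cup seated on the squat bottle ((150,145) in the scene crop), the mortar in the middle, the tall bottle on the left, and the pestle parallel to the row on the robot's side ((266,150) in the wrist view). One numeric check in the tray frame follows.

```bash
python3 - <<'E'
from r import C,TX,TYV,tray
from h import *
for f in('scene','side'):
    W=cloud(np.load(f+'3.npz'));W0=cloud(np.load(f+'0.npz'))
    P0=W0.reshape(-1,3);W[...,2]-=np.nanmedian(P0[(abs(P0[:,2])<.006)][:,2])
    P=W.reshape(-1,3);P=P[np.isfinite(P[:,0])];loc=lambda p:((np.asarray(p)-C)@np.c_[TX,TYV])*1000
    for n,y,z0 in(('mortar',0,.003),('tall_bottle',.09,.003),('squat_bottle',-.09,.003),('dosing_cup',-.09,.058)):
        x,m,e=fitround(W,n,tray(0,y),z0,.035 if n!='mortar' else .045);print(f,n,loc(x).round(1),m,e.round(4))
    L=(P[:,:2]-C)@np.c_[TX,TYV]
    k=(abs(L[:,0]+.068)<.025)&(abs(L[:,1])<.07)&(P[:,2]>.012)&(P[:,2]<.03)
    print(' pestle',cv2.minAreaRect((L[k]*1000).astype(np.float32)))
    k=(abs(L[:,0])<.035)&(abs(L[:,1]+.09)<.035);print(' cup top z',np.percentile(P[k][:,2],99.5))
E
```

```text
scene mortar [ 0.9 -0.2] 121 0.0007
scene tall_bottle [-0.5 90.2] 179 0.0007
scene squat_bottle [  0.7 -89.7] 166 0.0006
scene dosing_cup [  0.4 -89.6] 111 0.0006
 pestle ((-66.07628631591797, -2.0743408203125), (98.22447967529297, 22.567340850830078), 88.6585922241211)
 cup top z 0.10175852554374876
side mortar [ 1.3 -1.1] 132 0.0009
side tall_bottle [ 1.1 89.8] 233 0.0006
side squat_bottle [  1.9 -90.3] 294 0.0006
side dosing_cup [  1.7 -90. ] 180 0.0006
 pestle ((-66.37551879882812, -3.4536666870117188), (22.217182159423828, 99.1805191040039), 0.8020772933959961)
 cup top z 0.0996290517353756
```

```bash
python3 -c "
from cell import order
print(order.close_job())"
```

```text
the job is handed in; nothing more can be done
None
```

The tablet-crushing set is laid out on the tray as asked, with the dosing cup over the squat bottle's cap, and the job is handed in; camera checks put the bottles, mortar and cup within about 2 mm of target and the pestle about 2–3 mm off centre.

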